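# Stand the slumped box file back up and push it home

### The job

The blue box file in the desk organiser has slumped sideways onto the low carton. Push it back up with the fingers until it stands upright by itself next to the white files, and only then push on its spine until it is fully home, square and flush with the white spines. Only push: do not lift or carry the file, and leave the mug, tin and stapler alone.

Things in the scene. Friction and masses are not known exactly. Their poses are not given: they have to be found in the camera images.
- organiser: Fixed black steel desk organiser holding two white box files and a low carton. x runs from the spines to its back panel, y along the row to the white files, z up. Origin on the counter, in the plane of the white spines (x=0), midway across the blue file's place (y=0). Floor plate: top at z=6 mm, x -90 to 195, y -183 to 182 mm.
- white_spine (a point): Foot of the nearer white file's spine, mid-width, on the floor plate, at organiser x=0, y=75 mm. The two fixed white files are as big as the blue one, fill y=45 to 167 mm, tops at z=186 mm. Axes as the organiser's.
- carton_edge (a point): Middle of the upper edge of the fixed low brown carton on which the blue file leans, at organiser x=90, y=-68, z=71 mm. The carton reaches from x=0 to 180 and from y=-68 to -180 mm, and its top is bare but for the leaning file. The gap from it to the white files is 113 mm wide.
- back_panel (a point): Middle of the back panel's front face, where the blue file goes, at organiser x=181, y=0, z=56 mm. The panel's top is at z=106 mm. A file pushed against it is flush with the white spines.
- file: Loose blue rigid box file, 180 deep (x), 60 wide (y), 180 mm tall (z), 0.3 to 0.65 kg. Origin: centre of its underside; x from spine to back. It leans 30 degrees to the organiser's -y on its long bottom edge and the carton's edge, spine 35 to 65 mm out in front of the white ones. Raised about that bottom edge it stands at about organiser y=0; within 18 degrees of upright it drops onto its base.
- file_spine (a point): Point on the bottom edge of the blue file's spine (its -x face), at the middle of the spine's width: 90 mm from the file's origin along its -x.
- mug: White mug, 76 mm across, 90 mm tall, loose, origin under its centre; handle at its +y. Leave alone.
- tin: Closed steel tin with a red band, 68 mm across, 110 mm tall, loose, origin under its centre. Leave alone.
- stapler: Black and red stapler, 120 mm long (x), 34 mm wide, 47 mm tall, loose, origin under its centre. Leave alone.

How it is judged (in metres and radians):
On the way:
1. the blue file stands upright by itself, not touched, while its spine still sticks out at least 15 mm in front of the white ones (angle between file's own z axis and vertical below 0.06 rad and x of file_spine in the frame of organiser below -0.015 m and contact force between the fingers and file below 0.3 N), for 0.2 s.
At the end, for the whole second after the job is handed in: The blue file stands at rest on the organiser's floor in the gap between the carton and the white files, upright within 0.05 rad, square with the row within 0.1 rad, the middle of its spine flush with the white spines within 8 mm (angle between file's own z axis and vertical below 0.05 rad and x of file_spine in the frame of organiser between -0.008 and 0.008 m and y of file in the frame of organiser between -0.036 and 0.02 m and z of file in the frame of organiser below 0.012 m and angle between the x axis of file and the x axis of organiser, either way round below 0.1 rad and linear speed of file below 0.02 m/s); the robot touches nothing.
It fails at once if the blue file is lifted or carried (height (world z) of file above 0.038 m or (height (world z) of file above 0.02 m and angle between file's own z axis and vertical below 0.08 rad)).
It fails at once if the blue file is knocked flat (angle between file's own z axis and vertical above 0.9 rad).
It fails at once if the mug is displaced by more than 20 mm or tipped (distance of mug from where it was at the start of the episode above 0.02 m or angle between mug's own z axis and vertical above 0.3 rad).
It fails at once if the tin is displaced by more than 20 mm or tipped (distance of tin from where it was at the start of the episode above 0.02 m or angle between tin's own z axis and vertical above 0.3 rad).
It fails at once if the stapler is displaced by more than 20 mm or tipped (distance of stapler from where it was at the start of the episode above 0.02 m or angle between stapler's own z axis and vertical above 0.3 rad).
It also fails if it takes over 51 s, if anything falls off the work surface, if the arm or the gripper's body presses on something with over 40 N, if the wrist force passes 120 N, or if a joint passes its speed limit or range.

### The arm

A 6-joint arm with a two-finger parallel gripper is mounted at the origin on the work surface. World frame = base frame: x ahead of the robot, y to its left, z up, the work surface at z = 0. Lengths are in m, angles in degrees, forces in N, time in s.
With the tool pointing down it reaches from about 0.35 to 0.875 m from the base axis. Payload 4.2 kg.
Tool frame: the origin (TCP) lies on the centre line of the jaws, within the pads' length; the fingertips stand 11 mm ahead of it and the grasp point (between the pads) lies 8 mm behind it; y points along the fingers, z is the direction in which the jaws open and shut, and the axes are right-handed (so a half turn about y gives the same grasp; the last joint's range is limited). The gripper opens to 87 mm and grips with 3 to 60 N. Pads are 19 mm wide; open, the fingers measure 117 mm over their backs; the gripper's body (75 mm by 190 mm) begins 51 mm behind the grasp point.
Start: joints at [-57.204, 22.042, 0.453, 0, -68.411, -14.817], TCP at [0.193, -0.594, 0.234] pointing down, gripper open.
Joint ranges: [-179.83, 179.83], [-69.29, 118.12], [-61.27, 80.66], [-181.25, 117.63], [-171.15, -9.14], [-177.46, 177.46]. Speed limits (degrees/s): [159.86, 159.86, 180, 180, 180, 180].

### API

Orientations are given as a 3x3 rotation matrix whose columns are the frame's x, y, z axes.
In Python, from station import r, optics gives the robot as it stands. The module is installed in compiled form; this text tells all that it offers.
- The arm moves only by the tool step_arm, never from a script. Its argument "moves" is a list that holds one entry, the list of rows, each a list of 7 numbers: the turn, a rotation vector about the tool's x, y, z in rad, then the shift along the tool's x, y, z in cm, then the opening in per cent of the stroke, from 0 (shut) to 100 (fully open). A call has exactly 5 rows; each row is the pose to reach, as a shift and turn from the pose commanded when the call began, along the tool's axes at that moment; what a row does not reach only later rows make up. A row lasts 1/12 s, in which the tool goes at most 41.7 mm and 7.16 degrees, less where a joint would pass 70% of its speed; a pose out of reach is approached as far as the arm can. A call with a gripper value outside its range is refused whole. The fingers move at their own pace and stop on an object; the grip force is fixed at half the most. Time passes only in rows, so rows that repeat a pose let the fingers close, or fill a call up. It gives the time, the measured TCP pose, the force and the opening at its end, in the units of the state.
- r.sense(): the state, without advancing time (a new reading comes with each control period).
- optics.capture(name): name is "scene" or "top" or "wrist"; returns a dict with "image" (420x560x3 uint8, red, green, blue), "fov_y" (degrees; the focal length in pixels is half the picture's height over the tangent of half this angle, whatever the lens; pixels are square), "cx", "cy" (the principal point, pixels), "cam_to_world" (4x4, takes a point from camera to world coordinates). Camera axes: x right, y down, z forward; pixel columns grow to the right and rows downward; lengths in m; the calibration is good to about 2 mm. A picture is of the moment at which its call begins. There is no depth.
- r.finish_job(): hands the job in, once; it reports no verdict.
The state is a dict: "time_s": time; "joints": joint angles; "joint_velocities": joint speeds; "effort": joint torques, N m; "tcp_pos": TCP position; "ee_rot": TCP orientation; "wrist_force": force on the tool from outside, world axes, zero at the start; "moment": the same for the moment, N m; "gripper_width": opening from 0.0 (shut) to 1.0 (fully open).
Only numpy, scipy, OpenCV 4.12 (cv2) and the standard library are available. Lean on these libraries where they do the work, as an engineer would, in place of code of your own. Each camera call takes 0.05 s, during which the arm holds its last target.

## Working session

There is one attempt and no reset: what is moved stays moved. The work goes in short steps, Python scripts to look and compute and a tool call to move; the robot and the scene stay as the last step left them, time stands still between calls to the robot, and variables do not carry over. Pictures are saved under pics/ and viewed, and the job is handed in when it is done.

Besides the shell and the picture viewer there is one more tool, called after "Emit:" as name([rows], argument=value, ...), one row to a line, values as JSON. step_arm: Moves the arm, as the interface text tells. Its arguments: {"type":"object","properties":{"moves":{"type":"array"}},"required":["moves"]}

```bash
mkdir -p pics; cat > h.py <<'E'
import numpy as np, cv2
from station import r, optics
def cap(n,f):
    c=optics.capture(n); cv2.imwrite('pics/'+f,c['image'][:,:,::-1]); np.savez('pics/'+f+'.npz',**{k:c[k] for k in c})
    return c
def load(f): return np.load('pics/'+f+'.npz')
def proj(c,P):
    M=np.linalg.inv(c['cam_to_world']); P=np.atleast_2d(P); q=P@M[:3,:3].T+M[:3,3]
    f=210/np.tan(np.radians(float(c['fov_y'])/2)); return np.c_[q[:,0]/q[:,2]*f+c['cx'],q[:,1]/q[:,2]*f+c['cy']]
def ray(c,u,v):
    f=210/np.tan(np.radians(float(c['fov_y'])/2)); d=np.array([(u-c['cx'])/f,(v-c['cy'])/f,1]); M=c['cam_to_world']
    return M[:3,3],M[:3,:3]@d
def atz(c,u,v,z):
    o,d=ray(c,u,v); return o+d*(z-o[2])/d[2]
E
python3 - <<'E'
from h import *
for n in ['scene','top','wrist']:
    c=cap(n,n+'0.png'); print(n,c['fov_y'],c['cx'],c['cy'],c['cam_to_world'].round(3).tolist())
print(r.sense())
E
```

```text
scene 42.13082449668653 276.8688756036456 208.0949054591449 [[0.854, 0.45, -0.262, 0.923], [0.521, -0.733, 0.438, -0.53], [0.005, -0.511, -0.86, 1.208], [0.0, 0.0, 0.0, 1.0]]
top 54.64721912703464 276.29355988667754 205.1370197786544 [[-0.025, -0.998, 0.059, 0.524], [-0.999, 0.023, -0.029, 0.05], [0.027, -0.06, -0.998, 0.912], [0.0, 0.0, 0.0, 1.0]]
wrist 63.343379840778596 282.18022082386886 209.71207230875797 [[-0.309, 0.92, 0.24, 0.128], [0.951, 0.299, 0.08, -0.615], [0.002, 0.253, -0.967, 0.383], [0.0, 0.0, 0.0, 1.0]]
{'time_s': 0.15, 'joints': array([-5.72028978e+01,  2.20807003e+01,  3.97589100e-01, -2.09907067e-02,
       -6.84128065e+01, -1.48147826e+01]), 'joint_velocities': array([-0.10104315, -0.19505003,  0.19204388,  0.10787174,  0.00536517,
        0.07050454]), 'effort': array([-3.52016441e-04, -3.91053629e+01,  1.87585598e+01,  4.22237054e+00,
        1.23509151e-02, -1.49936477e-04]), 'tcp_pos': array([ 0.19281035, -0.5940464 ,  0.23270796]), 'ee_rot': array([[ 9.51193489e-01, -6.20420896e-04, -3.08594494e-01],
       [ 3.08595102e-01,  1.59172399e-03,  9.51192162e-01],
       [-9.89422349e-05, -9.99998541e-01,  1.70549634e-03]]), 'wrist_force': array([-1.20583562, -0.2595059 ,  0.81434653]), 'moment': array([ 0.02902069,  0.00293612, -0.04785364]), 'gripper_width': 1.0018351877453457}
```

View pics/scene0.png

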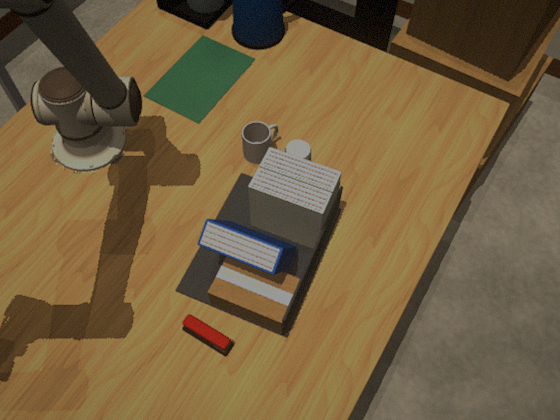

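View pics/top0.png

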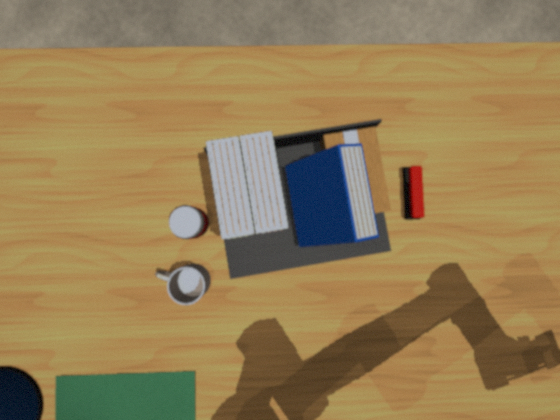

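View pics/wrist0.png

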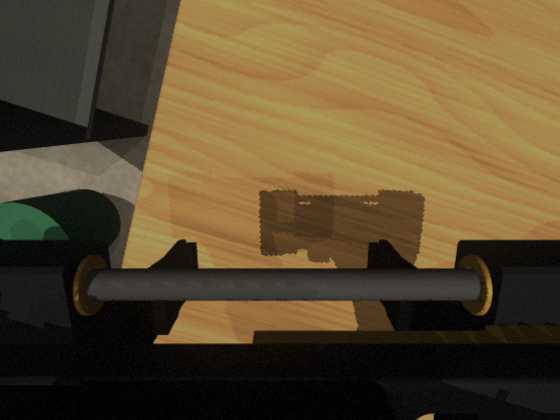

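```bash
python3 - <<'E'
from h import *
im=cv2.imread('pics/top0.png')[110:310,140:440]
cv2.imwrite('pics/topz.png',cv2.resize(im,None,fx=2.6,fy=2.6,interpolation=cv2.INTER_CUBIC))
im=cv2.imread('pics/scene0.png')[130:360,170:370]
cv2.imwrite('pics/scz.png',cv2.resize(im,None,fx=2.6,fy=2.6,interpolation=cv2.INTER_CUBIC))
E
```

```text
(no output)
```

View pics/topz.png

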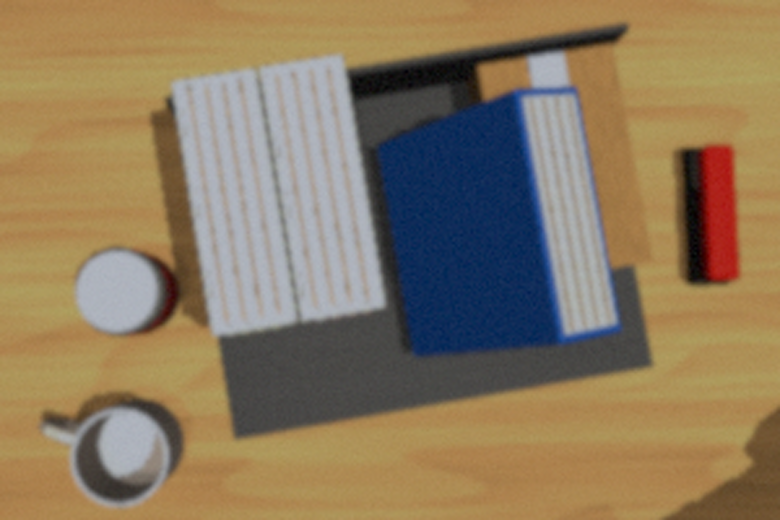

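View pics/scz.png

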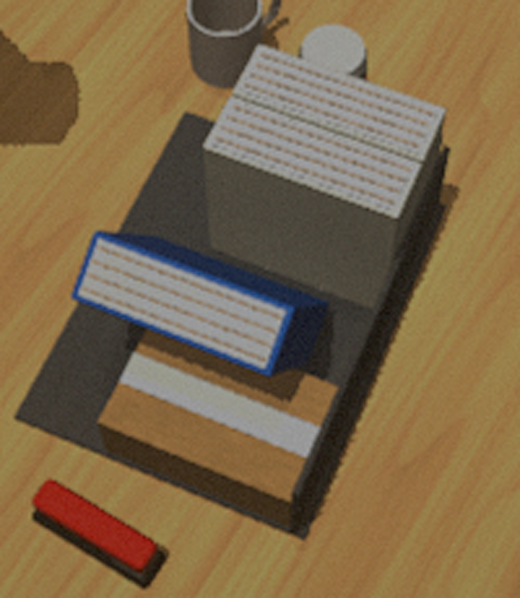

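```bash
cat > fit.py <<'E'
from h import *
from scipy.optimize import least_squares
t=load('top0.png');s=load('scene0.png')
T=lambda u,v:((u+.5)/2.6-.5+140,(v+.5)/2.6-.5+110)
S=lambda u,v:((u+.5)/2.6-.5+170,(v+.5)/2.6-.5+130)
org=[(t,T(385,305),(0,45,186)),(t,T(217,334),(0,167,186)),(t,T(174,82),(180,167,186)),(t,T(342,55),(180,45,186)),
(t,T(236,437),(-90,182,6)),(t,T(651,365),(-90,-183,6)),
(s,S(205,148),(0,45,186)),(s,S(397,213),(180,45,186)),(s,S(443,108),(180,167,186)),(s,S(262,45),(0,167,186)),(s,S(187,113),(-90,182,6)),(s,S(16,417),(-90,-183,6))]
def W(p,q):
    c,n=np.cos(p[2]),np.sin(p[2]); q=np.array(q)/1000; return np.array([p[0]+c*q[0]-n*q[1],p[1]+n*q[0]+c*q[1],q[2]])
def res(p): return np.concatenate([proj(c,W(p,q))[0]-uv for c,uv,q in org])
o=least_squares(res,[.6,0,.15],loss='soft_l1')
if __name__=='__main__':
    print('org',o.x,np.degrees(o.x[2]));print(res(o.x).reshape(-1,2).round(1).tolist())
a=np.radians(30)
fl=[(t,T(561,343),(-90,30,180)),(t,T(619,327),(-90,-30,180)),(t,T(577,90),(90,-30,180)),(t,T(519,94),(90,30,180)),(t,T(412,353),(-90,30,0)),(t,T(379,145),(90,30,0)),
(s,S(97,235),(-90,30,180)),(s,S(75,298),(-90,-30,180)),(s,S(270,374),(90,-30,180)),(s,S(293,305),(90,30,180))]
def F(p,q): # p: edge mid x, edge y (org), yaw, lean
    x,y,z=q; y+=30; c,n=np.cos(p[3]),np.sin(p[3]); y,z=c*y-n*z, n*y+c*z
    c,n=np.cos(p[2]),np.sin(p[2]); return W(o.x,(1000*p[0]+c*x-n*y,1000*p[1]+n*x+c*y,z+6))
def resf(p): return np.concatenate([proj(c,F(p,q))[0]-uv for c,uv,q in fl])
if __name__=='__main__':
    f=least_squares(resf,[.04,-.03,0,a],loss='soft_l1')
    print('file x,y,yaw,lean',f.x,np.degrees(f.x[2:]),'spine',f.x[0]-.09);print(resf(f.x).reshape(-1,2).round(1).tolist())
    print('tin',atz(t,*T(119,292),.11),'mug',atz(t,*T(119,457),.09))
    for q in [(-90,-30,180),(90,-30,180),(0,-30,180),(0,0,0)]: print(q,F(f.x,q))
    p=o.x;s=r.sense();d=s['tcp_pos'][:2]-p[:2];c,n=np.cos(p[2]),np.sin(p[2]);print('tcp in org',c*d[0]+n*d[1],-n*d[0]+c*d[1])
E
python3 fit.py
```

```text
org [ 0.53335201 -0.03825403  0.14557536] 8.340853865838186
[[1.6, 0.2], [-1.4, 0.7], [-1.1, -1.3], [1.1, -1.8], [-0.1, 0.7], [1.7, -0.1], [-0.7, -0.5], [1.0, 2.0], [2.1, -0.3], [-0.9, -1.1], [-0.4, -1.0], [-0.1, -0.1]]
file x,y,yaw,lean [ 0.04402728 -0.02744154 -0.00562871  0.53023423] [-0.32250123 30.38018372] spine -0.04597271564706149
[[0.1, 0.6], [1.5, 1.6], [0.6, -2.0], [-1.2, -2.6], [-0.1, 1.5], [-1.2, -0.5], [-0.5, -2.6], [-1.6, -0.6], [0.3, 1.0], [1.4, 0.6]]
tin [0.5423511  0.20540294 0.11      ] mug [0.41650562 0.21078275 0.09      ]
(-90, -30, 180) [ 0.50447234 -0.16171516  0.16128395]
(90, -30, 180) [ 0.68271256 -0.1366069   0.16128395]
(0, -30, 180) [ 0.59359245 -0.14916103  0.16128395]
(0, 0, 0) [ 0.57728422 -0.033391    0.02117206]
tcp in org -0.4175638217699733 -0.5005139745792073
```

```bash
cat > go.py <<'E'
import sys
from h import *
from scipy.spatial.transform import Rotation as R
ox,oy,th=0.5334,-0.0383,0.14557
C=np.array([[np.cos(th),-np.sin(th),0],[np.sin(th),np.cos(th),0],[0,0,1]])
def state():
    s=r.sense(); return s, C.T@(s['tcp_pos']-[ox,oy,0])
def to(porg,tilt=0):
    # tilt deg: fingers point towards org +x ; tilt=0 down
    s,p=state(); a=np.radians(tilt); y=np.array([np.sin(a),0,-np.cos(a)]); z=np.array([0,1,0]); x=np.cross(y,z)
    Rt=C@np.c_[x,y,z]; E=np.array(s['ee_rot'])
    print('t',round(s['time_s'],2),'org',p.round(4),'F_org',(C.T@s['wrist_force']).round(2),'g',round(s['gripper_width'],2))
    print('turn',R.from_matrix(E.T@Rt).as_rotvec().round(3),'shift cm',(E.T@(C@np.array(porg)+[ox,oy,0]-s['tcp_pos'])*100).round(2))
    print('cm per org axis: +x',(E.T@C[:,0]).round(3),'+y',(E.T@C[:,1]).round(3),'+z',(E.T@C[:,2]).round(3))
if __name__=='__main__':
    a=[float(v) for v in sys.argv[1:]]; to(a[:3],a[3] if len(a)>3 else 0)
E
python3 go.py 0.044 -0.19 0.233
```

```text
t 0.15 org [-0.4176 -0.5005  0.2327] F_org [-1.23 -0.08  0.81] g 1.0
turn [-0.002  0.168 -0.   ] shift cm [50.7   0.   22.88]
cm per org axis: +x [ 0.986 -0.    -0.167] +y [0.167 0.002 0.986] +z [-0.    -1.     0.002]
```

Emit:
step_arm([
  [[0,0.05,0,3.6,0,1.6,0],[0,0.1,0,7.2,0,3.2,0],[0,0.168,0,10.8,0,4.8,0],[0,0.168,0,14.4,0,6.4,0],[0,0.168,0,18,0,8,0]],
])

```text
time_s: 0.57
tcp_pos: [0.3403, -0.4613, 0.2333]
ee_rot: [[0.989, -0.0, -0.145], [0.145, 0.0, 0.989], [-0.0, -1.0, 0.0]]
wrist_force: [1.1, -0.9, 0.3]
gripper_width: 0.707
```

```bash
python3 go.py 0.044 -0.19 0.233
```

```text
t 0.57 org [-0.2524 -0.3905  0.2333] F_org [ 0.91 -1.08  0.27] g 0.71
turn [-0. -0. -0.] shift cm [29.63  0.03 20.06]
cm per org axis: +x [ 1. -0.  0.] +y [-0.  0.  1.] +z [-0. -1.  0.]
```

Emit:
step_arm([
  [[0,0,0,3.4,0,2.2,0],[0,0,0,6.8,0,4.4,0],[0,0,0,10.2,0,6.6,0],[0,0,0,13.6,0,8.8,0],[0,0,0,17,0,11,0]],
])

```text
time_s: 0.98
tcp_pos: [0.4927, -0.3275, 0.2335]
ee_rot: [[0.989, -0.0, -0.145], [0.145, 0.0, 0.989], [-0.0, -1.0, 0.0]]
wrist_force: [0.5, -2.1, 0.6]
gripper_width: 0.326
```

Emit:
step_arm([
  [[0,0,0,3.2,0,2.2,0],[0,0,0,6.4,0,4.4,0],[0,0,0,9.6,0,6.6,0],[0,0,0,12.6,0,8.5,0],[0,0,0,12.6,0,8.5,0]],
])

```text
time_s: 1.4
tcp_pos: [0.608, -0.2227, 0.2322]
ee_rot: [[0.989, 0.001, -0.151], [0.151, 0.0, 0.989], [0.001, -1.0, 0.0]]
wrist_force: [0.7, -0.6, 0.2]
gripper_width: 0.02
```

```bash
python3 go.py 0.044 -0.19 0.15
```

```text
t 1.4 org [ 0.0471 -0.1933  0.2322] F_org [ 0.57 -0.73  0.19] g 0.02
turn [-0.     0.006  0.001] shift cm [-0.31  8.22  0.33]
cm per org axis: +x [ 1.     0.001 -0.006] +y [0.006 0.    1.   ] +z [ 0.001 -1.     0.   ]
```

Emit:
step_arm([
  [[0,0,0,0,2,0,0],[0,0,0,0,4,0,0],[0,0,0,0,6,0,0],[0,0,0,0,8.2,0.5,0],[0,0,0,0,8.2,1,0]],
])

```text
time_s: 1.82
tcp_pos: [0.599, -0.2163, 0.1461]
ee_rot: [[0.99, -0.01, -0.143], [0.144, 0.003, 0.99], [-0.01, -1.0, 0.004]]
wrist_force: [-0.6, 0.4, -0.3]
gripper_width: 0.005
```

```bash
python3 go.py 0.044 -0.136 0.15; python3 -c "
from h import *
cap('scene','s1.png')"
```

```text
t 1.82 org [ 0.0391 -0.1857  0.1461] F_org [-0.5   0.49 -0.32] g 0.0
turn [-0.004 -0.002 -0.01 ] shift cm [ 0.48 -0.37  4.97]
cm per org axis: +x [ 1.    -0.01   0.002] +y [-0.002  0.004  1.   ] +z [-0.01  -1.     0.004]
```

View pics/s1.png

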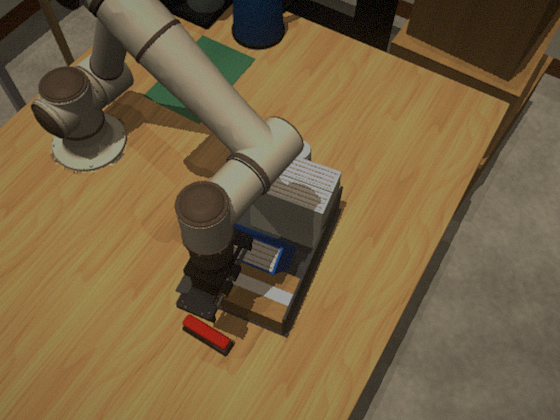

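Emit:
step_arm([
  [[0,0,0,0.2,-0.3,1,0],[0,0,0,0.4,-0.4,2,0],[0,0,0,0.4,-0.4,3,0],[0,0,0,0.4,-0.4,4,0],[0,0,0,0.4,-0.4,4.5,0]],
])

```text
time_s: 2.28
tcp_pos: [0.6001, -0.1701, 0.1567]
ee_rot: [[0.989, 0.002, -0.147], [0.147, 0.0, 0.989], [0.002, -1.0, -0.0]]
wrist_force: [0.6, 0.4, 0.4]
gripper_width: 0.002
```

Emit:
step_arm([
  [[0,0,0,0,0,0.4,0],[0,0,0,0,0,0.8,0],[0,0,0,0,0,1.2,0],[0,0,0,0,0,1.6,0],[0,0,0,0,0,2,0]],
])

```text
time_s: 2.7
tcp_pos: [0.5972, -0.1522, 0.1558]
ee_rot: [[0.989, 0.001, -0.145], [0.145, -0.001, 0.989], [0.0, -1.0, -0.001]]
wrist_force: [0.2, -0.5, 1.8]
gripper_width: 0.002
```

```bash
python3 go.py 0.044 -0.09 0.15; python3 -c "
from h import *
cap('scene','s2.png');cap('top','t2.png')
a=cv2.imread('pics/s2.png')[130:360,150:390];b=cv2.imread('pics/t2.png')[100:330,150:420]
cv2.imwrite('pics/m2.png',cv2.resize(np.hstack([a,b]),None,fx=1.55,fy=1.55))"
```

```text
t 2.7 org [ 0.0466 -0.1219  0.1558] F_org [ 0.08 -0.54  1.78] g 0.0
turn [0.001 0.    0.   ] shift cm [-0.26  0.58  3.19]
cm per org axis: +x [ 1.  0. -0.] +y [ 0.    -0.001  1.   ] +z [ 0.    -1.    -0.001]
```

View pics/m2.png

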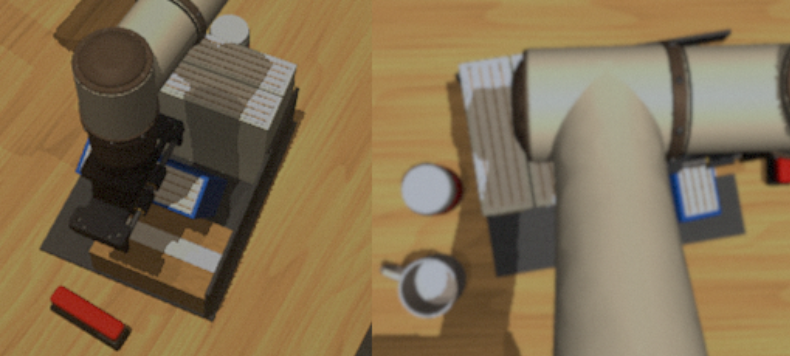

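Fingers are behind the file's upper -y edge and the forces are small. Continuing the slow push.

Emit:
step_arm([
  [[0,0,0,0,0.1,0.4,0],[0,0,0,0,0.2,0.8,0],[0,0,0,0,0.3,1.2,0],[0,0,0,0,0.3,1.6,0],[0,0,0,0,0.3,2,0]],
])

```text
time_s: 3.22
tcp_pos: [0.5939, -0.1318, 0.1522]
ee_rot: [[0.989, -0.001, -0.145], [0.145, 0.0, 0.989], [-0.001, -1.0, 0.0]]
wrist_force: [-0.1, -0.2, -0.4]
gripper_width: 0.004
```

```bash
python3 go.py 0.044 -0.09 0.15; python3 -c "
from h import *
cap('scene','s3.png');cap('top','t3.png')
a=cv2.imread('pics/s3.png')[130:360,150:390];b=cv2.imread('pics/t3.png')[100:330,150:420]
cv2.imwrite('pics/m3.png',cv2.resize(np.hstack([a,b]),None,fx=1.55,fy=1.55))"
```

```text
t 3.22 org [ 0.0463 -0.1012  0.1522] F_org [-0.16 -0.2  -0.4 ] g 0.0
turn [-0.     0.    -0.001] shift cm [-0.23  0.22  1.12]
cm per org axis: +x [ 1.    -0.001 -0.   ] +y [0. 0. 1.] +z [-0.001 -1.     0.   ]
```

View pics/m3.png

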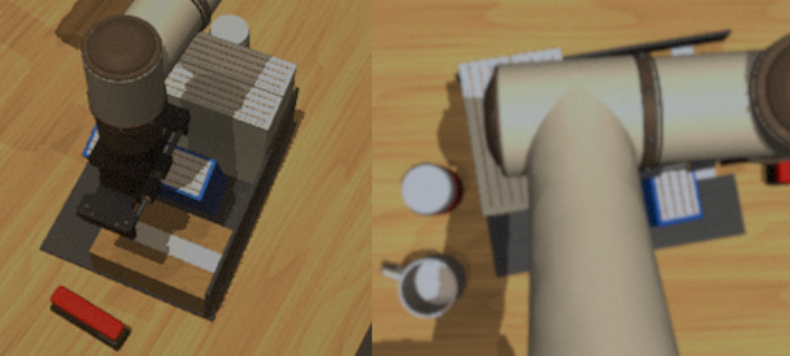

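The file is rising with the fingers and is not yet over the balance point.

Emit:
step_arm([
  [[0,0,0,0,0,0.3,0],[0,0,0,0,0,0.6,0],[0,0,0,0,0,0.9,0],[0,0,0,0,0,1.2,0],[0,0,0,0,0,1.5,0]],
])

```text
time_s: 3.73
tcp_pos: [0.5919, -0.1172, 0.1525]
ee_rot: [[0.989, 0.0, -0.145], [0.145, 0.0, 0.989], [0.0, -1.0, 0.0]]
wrist_force: [-0.4, -0.3, 0.4]
gripper_width: 0.006
```

```bash
python3 go.py 0.044 -0.09 0.15; python3 -c "
from h import *
cap('scene','s4.png');cap('top','t4.png')
a=cv2.imread('pics/s4.png')[130:360,150:390];b=cv2.imread('pics/t4.png')[100:330,150:420]
cv2.imwrite('pics/m4.png',cv2.resize(np.hstack([a,b]),None,fx=1.55,fy=1.55))"
```

```text
t 3.73 org [ 0.0464 -0.0865  0.1525] F_org [-0.39 -0.23  0.43] g 0.01
turn [-0.  0.  0.] shift cm [-0.24  0.25 -0.35]
cm per org axis: +x [ 1.  0. -0.] +y [0. 0. 1.] +z [ 0. -1.  0.]
```

View pics/m4.png

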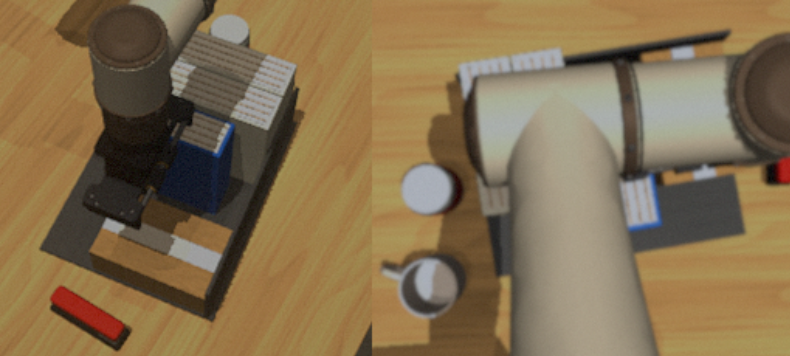

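The file dropped upright (blue side face vertical, next to the white files). Backing off and moving in front.

Emit:
step_arm([
  [[0,0,0,0,-1,-1,0],[0,0,0,0,-4,-1,0],[0,0,0,-3,-7,-1,0],[0,0,0,-7,-9,-1,0],[0,0,0,-11,-10,-1,0]],
])

```text
time_s: 4.25
tcp_pos: [0.4883, -0.1432, 0.254]
ee_rot: [[0.989, 0.004, -0.146], [0.146, -0.001, 0.989], [0.004, -1.0, -0.001]]
wrist_force: [1.2, 0.4, 0.8]
gripper_width: 0.009
```

Emit:
step_arm([
  [[0,0,0,-4,0,0,0],[0,0,0.1,-8,0,1,0],[0,0,0.2,-12,0,3,0],[0,0,0.3,-14,0,5,0],[0,0,0.4,-14,0,7,0]],
])

```text
time_s: 4.67
tcp_pos: [0.3346, -0.0942, 0.2533]
ee_rot: [[0.91, -0.388, -0.143], [0.132, -0.056, 0.99], [-0.392, -0.92, 0.0]]
wrist_force: [0.1, -0.0, -0.0]
gripper_width: 0.005
```

```bash
python3 go.py -0.12 0 0.2 40; python3 -c "
from h import *
cap('scene','s5.png');cap('top','t5.png')
a=cv2.imread('pics/s5.png')[130:360,150:390];b=cv2.imread('pics/t5.png')[100:330,150:420]
cv2.imwrite('pics/m5.png',cv2.resize(np.hstack([a,b]),None,fx=1.55,fy=1.55))"
```

```text
t 4.67 org [-0.2048 -0.0265  0.2533] F_org [ 0.12 -0.05 -0.01] g 0.01
turn [ 0.    -0.002 -1.101] shift cm [9.89 1.58 2.66]
cm per org axis: +x [ 0.92  -0.392  0.002] +y [-0.002  0.001  1.   ] +z [-0.392 -0.92   0.   ]
```

View pics/m5.png

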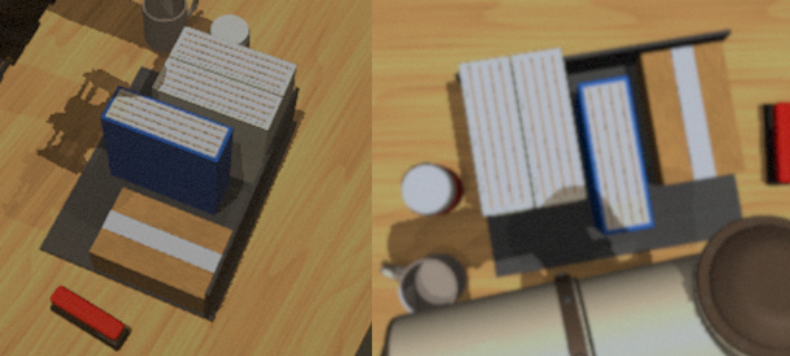

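The file stands clear and upright (top view: spine end about (603,232)-(652,226), back end (580,85)-(628,78)). I tilted the wrong way; measuring, then reversing the tilt.

```bash
cat > chk.py <<'E'
import sys
from go import *
# detect file top quad in top view: blue border hull above z
def quad(c,f,z=.186):
    im=c['image'].astype(int); B=(im[:,:,2]-im[:,:,0]>40)&(im[:,:,2]>60)
    B[:100]=0;B[330:]=0;B[:,:200]=0;B[:,420:]=0
    n,l,st,_=cv2.connectedComponentsWithStats(B.astype(np.uint8)); k=1+np.argmax(st[1:,4])
    pts=np.argwhere(l==k)[:,::-1].astype(np.float32); rc=cv2.minAreaRect(pts); b=cv2.boxPoints(rc)
    P=np.array([C.T@(atz(c,u,v,z)-[ox,oy,0]) for u,v in b])[:,:2]; print(f,b.round(1).tolist()); print('org mm',(P*1000).round(1).tolist(),'centre',(P.mean(0)*1000).round(1), 'xmin',P[:,0].min())
    P=P[np.argsort(P[:,0])]; d=P[2:].mean(0)-P[:2].mean(0); print('spine mid',(P[:2].mean(0)*1000).round(1),'yaw deg',np.degrees(np.arctan2(d[1],d[0])).round(2),'len',np.linalg.norm(d).round(4))
quad(load(sys.argv[1]),sys.argv[1])
E
python3 chk.py t5.png
```

```text
t5.png [[280.70001220703125, 153.3000030517578], [315.5, 147.1999969482422], [332.79998779296875, 246.1999969482422], [298.0, 252.3000030517578]]
org mm [[133.8, 37.6], [134.4, -26.5], [-46.7, -25.7], [-46.7, 37.5]] centre [43.7  5.7] xmin -0.04672403658234718
spine mid [-46.7   5.9] yaw deg -0.1 len 0.1808
```

Emit:
step_arm([
  [[0,0,-0.12,0,0,0.6,0],[0,0,-0.24,0,0,1.2,0],[0,0,-0.36,0,0,1.8,0],[0,0,-0.48,0,0,2.4,0],[0,0,-0.6,0,0,2.6,0]],
])

```text
time_s: 5.18
tcp_pos: [0.336, -0.068, 0.2528]
ee_rot: [[0.968, 0.205, -0.145], [0.142, 0.031, 0.989], [0.207, -0.978, 0.001]]
wrist_force: [-0.2, -0.5, 0.9]
gripper_width: 0.007
```

Emit:
step_arm([
  [[0,0,-0.12,0,0,0,0],[0,0,-0.24,0,0,0,0],[0,0,-0.36,0,0,0,0],[0,0,-0.48,0,0,0,0],[0,0,-0.5,0,0,0,0]],
])

```text
time_s: 5.6
tcp_pos: [0.3399, -0.0711, 0.2631]
ee_rot: [[0.746, 0.648, -0.153], [0.111, 0.105, 0.988], [0.656, -0.754, 0.006]]
wrist_force: [1.3, -0.9, 1.5]
gripper_width: 0.002
```

```bash
python3 go.py -0.12 0 0.1 40
```

```text
t 5.6 org [-0.1962 -0.0044  0.2631] F_org [ 1.18 -1.1   1.51] g 0.0
turn [-0.01   0.002  0.018] shift cm [-4.96 17.31  0.28]
cm per org axis: +x [ 0.754  0.656 -0.008] +y [0.002 0.01  1.   ] +z [ 0.656 -0.754  0.006]
```

Emit:
step_arm([
  [[0,0,0,-1.6,3.2,0.2,0],[0,0,0,-3.2,6.4,0.4,0],[0,0,0,-4.8,9.6,0.6,0],[0,0,0,-6.4,12.8,0.8,0],[0,0,0,-8.2,16.4,0.8,0]],
])

```text
time_s: 6.02
tcp_pos: [0.3336, -0.0951, 0.1728]
ee_rot: [[0.781, 0.602, -0.167], [0.115, 0.125, 0.985], [0.614, -0.789, 0.028]]
wrist_force: [1.0, 0.1, 0.4]
gripper_width: 0.006
```

Emit:
step_arm([
  [[0,0,0,0,0,0,0],[0,0,0,0,0,0,0],[0,0,0,0,0,0,0],[0,0,0,0,0,0,0],[0,0,0,0,0,0,0]],
])

```text
time_s: 6.43
tcp_pos: [0.3347, -0.0942, 0.1749]
ee_rot: [[0.777, 0.606, -0.169], [0.115, 0.127, 0.985], [0.618, -0.785, 0.028]]
wrist_force: [-0.6, 0.3, -0.5]
gripper_width: 0.004
```

```bash
python3 go.py -0.065 0.004 0.085 40; python3 -c "
from h import *
cap('scene','s6.png');cap('top','t6.png')
a=cv2.imread('pics/s6.png')[130:360,150:390];b=cv2.imread('pics/t6.png')[100:330,150:420]
cv2.imwrite('pics/m6.png',cv2.resize(np.hstack([a,b]),None,fx=1.55,fy=1.55))"
```

```text
t 6.43 org [-0.2047 -0.0265  0.1749] F_org [-0.55  0.37 -0.53] g 0.0
turn [-0.037  0.001 -0.032] shift cm [ 5.43 15.81  2.46]
cm per org axis: +x [ 0.786  0.618 -0.024] +y [0.001 0.037 0.999] +z [ 0.618 -0.785  0.028]
```

View pics/m6.png

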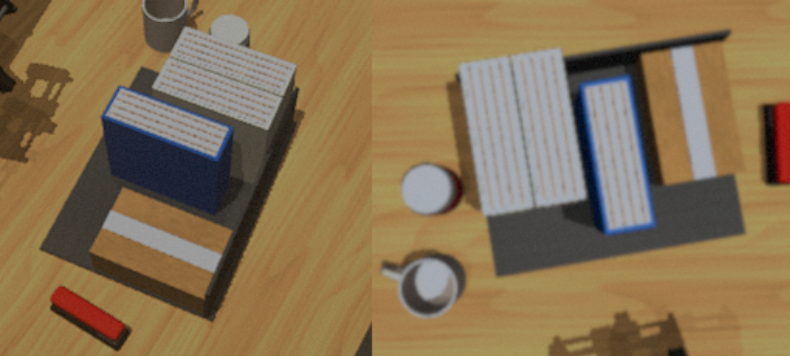

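Emit:
step_arm([
  [[0,0,0,2,1.5,0.7,0],[0,0,0,4,3,1.4,0],[0,0,0,5.7,4.5,2.1,0],[-0.037,0,-0.032,7.1,5.6,2.8,0],[-0.037,0,-0.032,7.1,5.6,2.8,0]],
])

```text
time_s: 6.95
tcp_pos: [0.4251, -0.0773, 0.1732]
ee_rot: [[0.755, 0.632, -0.176], [0.111, 0.141, 0.984], [0.647, -0.762, 0.036]]
wrist_force: [-1.4, -0.0, -0.3]
gripper_width: 0.008
```

```bash
python3 go.py -0.1 0.004 0.085 40; python3 -c "
from h import *
print(r.sense()['joints'])"
```

```text
t 6.95 org [-0.1128 -0.0229  0.1732] F_org [-1.37  0.19 -0.32] g 0.01
turn [-0.048  0.001  0.005] shift cm [-4.73  7.68  2.33]
cm per org axis: +x [ 0.763  0.646 -0.031] +y [0.001 0.048 0.999] +z [ 0.647 -0.762  0.036]
[  7.09529816  -5.55108653 -46.81650763 -22.69272943  -9.18929891
 -66.57910821]
```

Emit:
step_arm([
  [[-0.02,0,0.1,0,0,1,0],[-0.048,0,0.2,0,0,2,0],[-0.048,0,0.22,0,0,2.4,0],[-0.048,0,0.22,-1.6,2.0,2.4,0],[-0.048,0,0.22,-3.2,4.1,2.4,0]],
])

```text
time_s: 7.37
tcp_pos: [0.4106, -0.0518, 0.1531]
ee_rot: [[0.88, 0.45, -0.15], [0.135, 0.066, 0.989], [0.455, -0.89, -0.003]]
wrist_force: [0.3, -0.2, -0.0]
gripper_width: 0.005
```

```bash
python3 go.py -0.09 0.004 0.095 28; python3 -c "
from h import *
print(r.sense()['joints'])"
```

```text
t 7.37 org [-0.1234  0.0045  0.1531] F_org [ 0.27 -0.28 -0.05] g 0.0
turn [ 0.     0.006 -0.016] shift cm [ 0.33  6.7  -0.05]
cm per org axis: +x [ 0.89   0.455 -0.005] +y [ 0.006 -0.     1.   ] +z [ 0.455 -0.89  -0.003]
[  16.4070465    -5.06469891  -59.67782087   23.42584297   -9.31227221
 -120.00303133]
```

```bash
cat > fk.py <<'E'
import numpy as np
from scipy.spatial.transform import Rotation as R
from scipy.optimize import least_squares
def fk(q,p):
    h,a,b,l,e,s=p; q=np.radians(q)
    # planar frame: x fwd, z up. pitch down positive = rot about +y
    ry=lambda t:R.from_euler('y',t).as_matrix(); rz=lambda t:R.from_euler('z',t).as_matrix(); rx=lambda t:R.from_euler('x',t).as_matrix()
    Rb=rz(q[0]); P=np.array([s,0,h]); Ra=ry(q[1]); P=P+Ra@[0,0,a]; Rf=ry(q[1]-q[2]); P=P+Rf@[b,0,e]
    Rw=Rf@rx(q[3])@ry(-q[4]); P=P+Rw@[l,0,0]; return Rb@P, Rb@Rw@[1,0,0]
D=[([-57.203,22.08,.398,-.021,-68.413],[.19281,-.59405,.23271],[0,0,-1]),
([7.095,-5.551,-46.817,-22.693,-9.189],[.4251,-.0773,.1732],[.632,.141,-.762]),
([16.407,-5.065,-59.678,23.426,-9.312],[.4106,-.0518,.1531],[.45,.066,-.89])]
def sol(sg=-1):
    def f(p):
        o=[]
        for q,P,y in D:
            q=list(q); q[3]*=sg; X,Y=fk(q,p); o+=list(X-P)
        return np.array(o)
    return least_squares(f,[.3,.35,.3,.2,0,0]),
if __name__=='__main__':
    for sg in (1,-1):
        s=sol(sg)[0]; print(sg,s.x.round(3),s.fun.round(3))
        for q,P,y in D:
            q=list(q);q[3]*=sg; print(fk(q,s.x)[1].round(3),y)
E
python3 fk.py
```

```text
1 [ 0.157  0.135  0.229 -0.106 -0.073  0.368] [ 0.134  0.086  0.003 -0.019  0.134 -0.007 -0.043  0.153  0.004]
[-0.001  0.001 -1.   ] [0, 0, -1]
[ 0.648  0.019 -0.762] [0.632, 0.141, -0.762]
[ 0.414  0.189 -0.89 ] [0.45, 0.066, -0.89]
-1 [ 0.032  0.311  0.234  0.003 -0.003  0.27 ] [ 0.134  0.087 -0.004 -0.013  0.129  0.01  -0.049  0.158 -0.006]
[-0.001  0.002 -1.   ] [0, 0, -1]
[ 0.632  0.141 -0.762] [0.632, 0.141, -0.762]
[ 0.45   0.066 -0.89 ] [0.45, 0.066, -0.89]
```

```bash
sed -i 's/h,a,b,l,e,s=p/h,a,b,l,e,d=p/; s/np.array(\[s,0,h\])/np.array([0,d,h])/' fk.py; python3 fk.py
cat > ik.py <<'E'
from fk import *
p=sol(-1)[0].x
C=R.from_euler('z',.14557).as_matrix()
for tilt in (20,25,28,32,36):
  for z in (.09,.1,.11):
    o=[]
    for x in (-.1,-.08,-.06,-.03,-.014):
        T=C@[x,.004,z]+[.5334,-.0383,0]; a=np.radians(tilt); Y=C@[np.sin(a),0,-np.cos(a)]
        g=lambda q:np.r_[fk([q[0],q[1],q[2],-q[3],q[4]],p)[0]*10-T*10,fk([q[0],q[1],q[2],-q[3],q[4]],p)[1]-Y]
        s=least_squares(g,[10,-5,-50,0,-25],bounds=([-179,-69,-61,-181,-171],[179,118,80,117,-9.3])); o.append((s.x.round(0).tolist()[2:],round(float(np.linalg.norm(s.fun)),3)))
    print(tilt,z,o)
E
python3 ik.py
```

```text
1 [-0.399  0.715  0.255  0.169  0.261 -0.152] [ 0.006  0.005  0.01  -0.004 -0.034  0.038 -0.012  0.022 -0.048]
[-0.001  0.001 -1.   ] [0, 0, -1]
[ 0.648  0.019 -0.762] [0.632, 0.141, -0.762]
[ 0.414  0.189 -0.89 ] [0.45, 0.066, -0.89]
-1 [-0.38   0.735  0.254  0.201  0.245 -0.151] [ 0.006  0.006  0.002 -0.001 -0.01   0.043 -0.007 -0.001 -0.044]
[-0.001  0.002 -1.   ] [0, 0, -1]
[ 0.632  0.141 -0.762] [0.632, 0.141, -0.762]
[ 0.45   0.066 -0.89 ] [0.45, 0.066, -0.89]
20 0.09 [([-57.0, 10.0, -14.0], 0.0), ([-55.0, 9.0, -14.0], 0.0), ([-54.0, 9.0, -14.0], 0.0), ([-51.0, 8.0, -14.0], 0.0), ([-49.0, 7.0, -14.0], 0.0)]
20 0.1 [([-55.0, 9.0, -15.0], 0.0), ([-54.0, 8.0, -15.0], 0.0), ([-52.0, 8.0, -15.0], 0.0), ([-49.0, 7.0, -16.0], 0.0), ([-48.0, 7.0, -16.0], 0.0)]
20 0.11 [([-54.0, 8.0, -17.0], 0.0), ([-52.0, 7.0, -17.0], 0.0), ([-51.0, 7.0, -17.0], 0.0), ([-48.0, 6.0, -17.0], 0.0), ([-46.0, 6.0, -18.0], 0.0)]
25 0.09 [([-59.0, 21.0, -9.0], 0.017), ([-57.0, 20.0, -9.0], 0.018), ([-56.0, 19.0, -9.0], 0.019), ([-53.0, 17.0, -9.0], 0.016), ([-51.0, 16.0, -9.0], 0.014)]
25 0.1 [([-58.0, 18.0, 
[... 1018 characters left out ...]
56.0, 87.0, -9.0], 0.082), ([-55.0, 85.0, -9.0], 0.085)]
32 0.11 [([-59.0, 63.0, -9.0], 0.062), ([-58.0, 63.0, -9.0], 0.067), ([-56.0, 62.0, -9.0], 0.071), ([-53.0, 56.0, -9.0], 0.075), ([-52.0, 52.0, -9.0], 0.076)]
36 0.09 [([-61.0, 71.0, -9.0], 0.14), ([-61.0, 93.0, -9.0], 0.106), ([-61.0, 117.0, -9.0], 0.064), ([-59.0, 117.0, -9.0], 0.068), ([-57.0, 117.0, -9.0], 0.07)]
36 0.1 [([-61.0, 81.0, -9.0], 0.102), ([-61.0, 104.0, -9.0], 0.071), ([-60.0, 117.0, -9.0], 0.056), ([-58.0, 117.0, -9.0], 0.061), ([-57.0, 117.0, -9.0], 0.064)]
36 0.11 [([-61.0, 91.0, -9.0], 0.069), ([-61.0, 116.0, -9.0], 0.053), ([-60.0, 117.0, -9.0], 0.056), ([-57.0, 117.0, -9.0], 0.061), ([-56.0, 117.0, -9.0], 0.064)]
```

```bash
python3 go.py -0.085 0.004 0.12 25
```

```text
t 7.37 org [-0.1234  0.0045  0.1531] F_org [ 0.27 -0.28 -0.05] g 0.0
turn [0.001 0.006 0.036] shift cm [ 1.92  4.7  -0.06]
cm per org axis: +x [ 0.89   0.455 -0.005] +y [ 0.006 -0.     1.   ] +z [ 0.455 -0.89  -0.003]
```

Emit:
step_arm([
  [[0,0,0.04,0.5,1.2,0,0],[0,0,0.04,1.0,2.4,0,0],[0,0,0.04,1.5,3.6,0,0],[0,0,0.04,1.9,4.7,0,0],[0,0,0.04,1.9,4.7,0,0]],
])

```text
time_s: 7.78
tcp_pos: [0.4491, -0.0499, 0.1244]
ee_rot: [[0.901, 0.405, -0.152], [0.137, 0.067, 0.988], [0.411, -0.912, 0.005]]
wrist_force: [0.2, 0.3, 0.2]
gripper_width: 0.001
```

```bash
python3 go.py -0.065 0.004 0.12 25; python3 -c "
from h import *
print(r.sense()['joints'])
cap('scene','s7.png');cap('top','t7.png')
a=cv2.imread('pics/s7.png')[100:360,120:390];b=cv2.imread('pics/t7.png')[100:360,150:420]
cv2.imwrite('pics/m7.png',cv2.resize(np.hstack([a,b]),None,fx=1.48,fy=1.48))"
```

```text
t 7.78 org [-0.0851  0.0007  0.1244] F_org [0.23 0.25 0.17] g 0.0
turn [-0.007  0.005 -0.013] shift cm [1.65 1.23 0.31]
cm per org axis: +x [ 0.912  0.411 -0.007] +y [0.005 0.007 1.   ] +z [ 0.411 -0.912  0.005]
[  15.28486109    3.45262166  -53.56374792   15.4248621    -9.16447364
 -111.30638241]
```

View pics/m7.png

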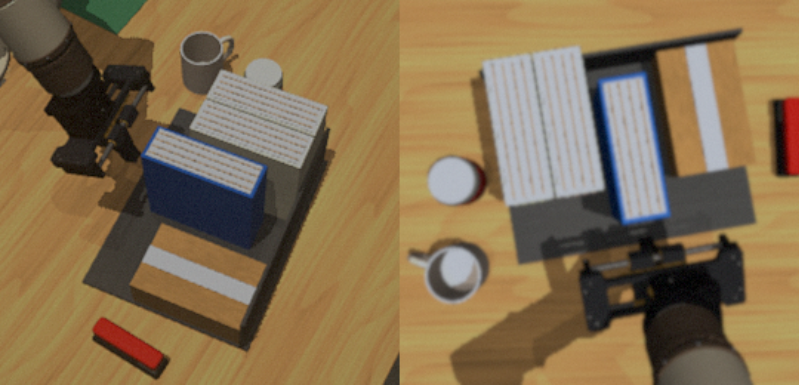

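Emit:
step_arm([
  [[0,0,0,0.5,0.2,0.3,0],[0,0,0,1.0,0.45,0.3,0],[0,0,0,1.5,0.7,0.3,0],[0,0,0,2.0,0.9,0.3,0],[0,0,0,2.4,1.1,0.3,0]],
])

```text
time_s: 8.3
tcp_pos: [0.4734, -0.0435, 0.1248]
ee_rot: [[0.901, 0.406, -0.152], [0.136, 0.066, 0.988], [0.411, -0.912, 0.005]]
wrist_force: [-4.1, -1.0, 3.2]
gripper_width: 0.006
```

Emit:
step_arm([
  [[0,0,0,0.4,0.2,0,0],[0,0,0,0.8,0.4,0,0],[0,0,0,1.2,0.55,0,0],[0,0,0,1.6,0.7,0,0],[0,0,0,1.9,0.85,0,0]],
])

```text
time_s: 8.72
tcp_pos: [0.4937, -0.0404, 0.1244]
ee_rot: [[0.902, 0.405, -0.152], [0.136, 0.066, 0.988], [0.41, -0.912, 0.005]]
wrist_force: [-1.8, -0.4, -0.4]
gripper_width: 0.005
```

```bash
python3 go.py -0.015 0.004 0.12 25; python3 -c "
from h import *
print(r.sense()['joints'])
cap('scene','s8.png');cap('top','t8.png')
a=cv2.imread('pics/s8.png')[100:360,120:390];b=cv2.imread('pics/t8.png')[100:360,150:420]
cv2.imwrite('pics/m8.png',cv2.resize(np.hstack([a,b]),None,fx=1.48,fy=1.48))";python3 chk.py t8.png
```

```text
t 8.72 org [-0.0396  0.0037  0.1244] F_org [-1.8  -0.18 -0.39] g 0.0
turn [-0.007  0.004 -0.014] shift cm [2.06 1.41 0.02]
cm per org axis: +x [ 0.912  0.41  -0.007] +y [0.004 0.007 1.   ] +z [ 0.41  -0.912  0.005]
[  15.16647314    7.72997217  -47.55457744   12.812044    -10.8651305
 -108.58413038]
t8.png [[279.70001220703125, 140.60000610351562], [314.6000061035156, 134.60000610351562], [331.5, 234.5], [296.6000061035156, 240.39999389648438]]
org mm [[157.0, 35.4], [157.3, -28.9], [-25.8, -27.1], [-25.5, 36.3]] centre [65.8  3.9] xmin -0.025790849741626137
spine mid [-25.7   4.6] yaw deg -0.41 len 0.1828
```

View pics/m8.png

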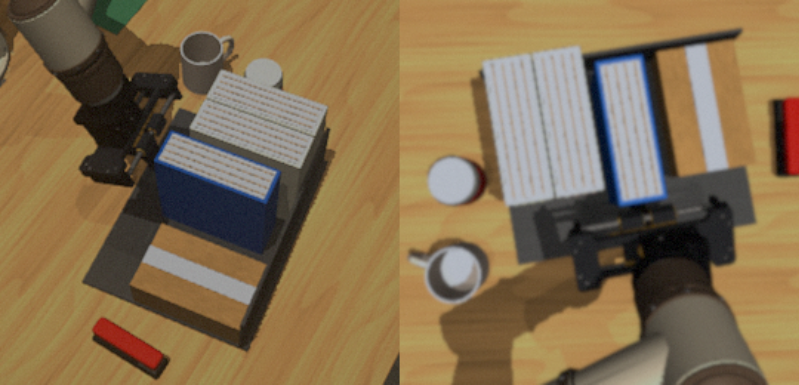

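Sliding well: upright, square, spine about 26 mm out.

Emit:
step_arm([
  [[0,0,0,0.4,0.2,0,0],[0,0,0,0.8,0.4,0,0],[0,0,0,1.2,0.55,0,0],[0,0,0,1.6,0.7,0,0],[0,0,0,2.0,0.9,0,0]],
])

```text
time_s: 9.23
tcp_pos: [0.5155, -0.037, 0.1246]
ee_rot: [[0.901, 0.405, -0.152], [0.136, 0.067, 0.988], [0.411, -0.912, 0.005]]
wrist_force: [-1.3, 0.0, -0.4]
gripper_width: 0.006
```

Emit:
step_arm([
  [[0,0,0,0.1,0.04,0,0],[0,0,0,0.2,0.09,0,0],[0,0,0,0.3,0.13,0,0],[0,0,0,0.3,0.13,0,0],[0,0,0,0.3,0.13,0,0]],
])

```text
time_s: 9.65
tcp_pos: [0.5184, -0.0366, 0.1248]
ee_rot: [[0.901, 0.406, -0.152], [0.136, 0.067, 0.988], [0.411, -0.912, 0.005]]
wrist_force: [-0.3, -0.2, -0.6]
gripper_width: 0.001
```

```bash
python3 go.py -0.013 0.004 0.12 25; python3 -c "
from h import *
cap('scene','s9.png');cap('top','t9.png')
a=cv2.imread('pics/s9.png')[100:360,120:390];b=cv2.imread('pics/t9.png')[100:360,150:420]
cv2.imwrite('pics/m9.png',cv2.resize(np.hstack([a,b]),None,fx=1.48,fy=1.48))";python3 chk.py t9.png
```

```text
t 9.65 org [-0.0146  0.0039  0.1248] F_org [-0.3  -0.19 -0.58] g 0.0
turn [-0.007  0.004 -0.013] shift cm [-0.05  0.5   0.01]
cm per org axis: +x [ 0.912  0.411 -0.007] +y [0.004 0.007 1.   ] +z [ 0.411 -0.912  0.005]
t9.png [[277.5, 129.10000610351562], [312.20001220703125, 123.0999984741211], [329.20001220703125, 221.0], [294.5, 227.0]]
org mm [[178.3, 35.9], [178.9, -28.3], [-1.2, -27.4], [-1.3, 36.0]] centre [88.7  4. ] xmin -0.0012909514437876503
spine mid [-1.3  4.3] yaw deg -0.17 len 0.1799
```

View pics/m9.png

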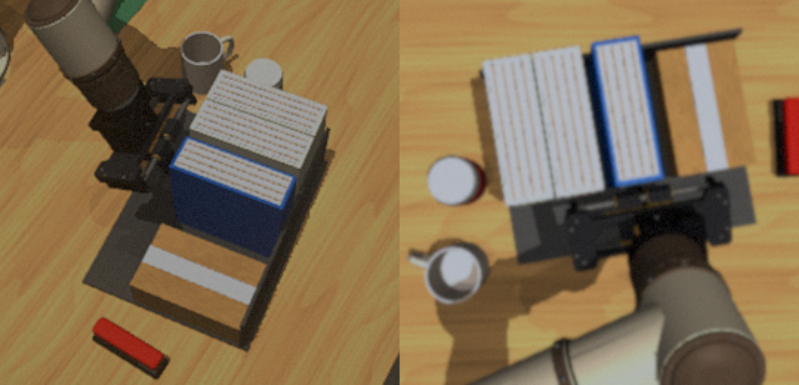

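Almost flush (-1 mm); no panel contact felt yet, so a touch more until the force rises.

Emit:
step_arm([
  [[0,0,0,0.05,0.02,0,0],[0,0,0,0.1,0.04,0,0],[0,0,0,0.15,0.07,0,0],[0,0,0,0.2,0.09,0,0],[0,0,0,0.2,0.09,0,0]],
])

```text
time_s: 10.17
tcp_pos: [0.519, -0.0368, 0.1243]
ee_rot: [[0.903, 0.403, -0.151], [0.136, 0.066, 0.989], [0.408, -0.913, 0.004]]
wrist_force: [-7.9, -0.3, 4.3]
gripper_width: 0.006
```

```bash
python3 go.py -0.013 0.004 0.12 25
```

```text
t 10.17 org [-0.014   0.0036  0.1243] F_org [-7.89  0.88  4.32] g 0.01
turn [-0.007  0.004 -0.016] shift cm [-0.08  0.44  0.04]
cm per org axis: +x [ 0.913  0.408 -0.006] +y [0.004 0.006 1.   ] +z [ 0.408 -0.913  0.004]
```

Panel contact is felt (8 N, TCP stalled). Backing off.

Emit:
step_arm([
  [[0,0,0,-0.5,-0.2,0,0],[0,0,0,-1.5,-0.7,0,0],[0,0,0,-3,-1.4,0,0],[0,0,0,-5,-2.3,0,0],[0,0,0,-6,-3.2,0,0]],
])

```text
time_s: 10.58
tcp_pos: [0.4518, -0.0468, 0.1288]
ee_rot: [[0.901, 0.405, -0.152], [0.137, 0.067, 0.988], [0.411, -0.912, 0.005]]
wrist_force: [0.3, -1.2, 0.4]
gripper_width: 0.006
```

```bash
python3 go.py -0.1 0.004 0.12 25; python3 -c "
from h import *
cap('scene','s10.png');cap('top','t10.png')
a=cv2.imread('pics/s10.png')[100:360,120:390];b=cv2.imread('pics/t10.png')[100:360,150:420]
cv2.imwrite('pics/m10.png',cv2.resize(np.hstack([a,b]),None,fx=1.48,fy=1.48))";python3 chk.py t10.png
```

```text
t 10.58 org [-0.0819  0.0034  0.1288] F_org [ 0.14 -1.27  0.39] g 0.01
turn [-0.007  0.004 -0.013] shift cm [-2.01  0.06  0.07]
cm per org axis: +x [ 0.912  0.411 -0.007] +y [0.004 0.007 1.   ] +z [ 0.411 -0.912  0.005]
t10.png [[277.70001220703125, 129.10000610351562], [312.6000061035156, 123.0999984741211], [329.20001220703125, 220.8000030517578], [294.3999938964844, 226.6999969482422]]
org mm [[178.3, 35.3], [178.8, -29.0], [-0.9, -27.4], [-0.7, 36.1]] centre [88.9  3.8] xmin -0.000884952343951742
spine mid [-0.8  4.3] yaw deg -0.37 len 0.1794
```

View pics/m10.png

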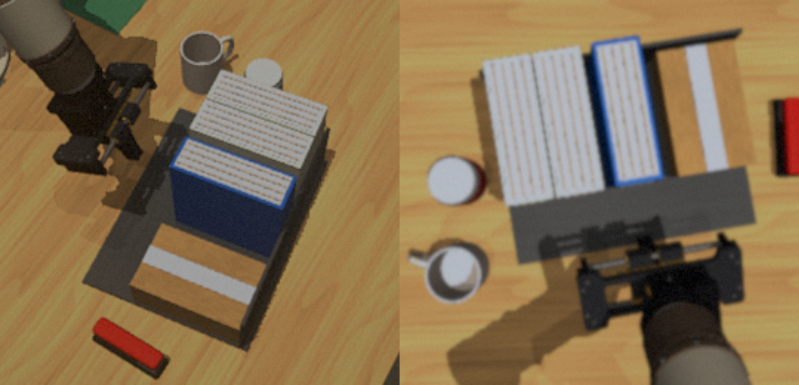

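The file is flush, square and free of the gripper. I'll ease the wrist away from its range limit before handing in.

Emit:
step_arm([
  [[0,0,0.05,0,0,0,0],[0,0,0.1,0,0,0,0],[0,0,0.12,0,0,0,0],[0,0,0.12,0,0,0,0],[0,0,0.12,0,0,0,0]],
])

```text
time_s: 11.1
tcp_pos: [0.455, -0.0462, 0.1297]
ee_rot: [[0.943, 0.297, -0.152], [0.144, 0.05, 0.988], [0.302, -0.953, 0.005]]
wrist_force: [-0.3, 0.5, 0.3]
gripper_width: 0.008
```

```bash
python3 go.py -0.1 0.004 0.12 25; python3 -c "
from h import *
s=r.sense();print(s['joints'],s['joint_velocities']);cap('top','t11.png')
";python3 chk.py t11.png; python3 -c "
from h import *
print(r.finish_job())"
```

```text
t 11.1 org [-0.0788  0.0036  0.1297] F_org [-0.23  0.54  0.35] g 0.01
turn [-0.007  0.005 -0.13 ] shift cm [-2.32  0.29  0.05]
cm per org axis: +x [ 0.953  0.301 -0.007] +y [0.005 0.007 1.   ] +z [ 0.302 -0.953  0.005]
[  15.88814406    5.26509802  -44.15563793    4.79608602  -23.19933817
 -101.30656986] [-0.09872802 -0.46409482 -2.34941659 -0.18890143 -0.31463149 -0.10809285]
t11.png [[277.70001220703125, 129.10000610351562], [312.6000061035156, 123.0999984741211], [329.20001220703125, 220.8000030517578], [294.29998779296875, 226.6999969482422]]
org mm [[178.3, 35.4], [178.7, -29.1], [-0.9, -27.4], [-0.7, 36.2]] centre [88.9  3.8] xmin -0.0008899833414519497
spine mid [-0.8  4.4] yaw deg -0.4 len 0.1793
the job is handed in; nothing more can be done
None
```

The blue file is upright, flush with the white spines, and the job is handed in at about 11 s of the 51 s allowed. I raised it by pushing its upper edge with the shut fingers, and it dropped onto its base. It then stood alone, untouched, with its spine about 47 mm in front of the white ones. After that I pushed the spine in until the back panel stopped it at about 8 N, and backed off.

**Last checks, from the top camera:**
- The spine's middle is about 1 mm in front of the white spines (x about -0.8 mm), with the file at y about +4 mm.
- It is square within about 0.4°.
- I judged it upright and on the floor by eye: its sides look vertical in the scene view, and its outline fits a file with its top at 186 mm. I did not compute a tilt angle.
- The fingers are about 60 mm clear of the file. The mug, tin and stapler look unmoved in the pictures, but I did not measure them.

**What went wrong on the way:**
- I first tilted the tool the wrong way.
- A steeper tilt then ran into joint 5's range limit (it came within 0.03° of it), so I pushed the spine at about 25° of tilt and about 118 mm up. The file slid without tipping.

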